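# Turn the lot plate yellow side up and put it away in the drawer

### The job

The lot plate lies silver side up on its little stand. Turn it over and lay it flat in the open drawer of the shelf unit with its yellow side up, without dropping or throwing it from a height, then shut the drawer fully. Leave the tag caddy, the two copper cups and the orange applicator where they are.

Things in the scene. Friction and masses are not known exactly. Their poses are not given: they have to be found in the camera images.
- plate: lot plate, a rigid flat plate 80 x 60 x 9 mm (its own x, y, z), about 0.1 kg, black rim; one face bare silver aluminium (its +z face, up at the start), the other yellow with a black ear-tag picture (its -z face, hidden at the start). Origin at the centre of the plate (mid-thickness)
- block: fixed maple stand with a rubber top, 60 x 44 x 30 mm (x, y, height), on which the plate lies centred at the start with the same heading within about 3 degrees, so the plate overhangs it 10 mm at each end (x) and 8 mm at each side (y). Origin at the centre of its underside, on the table
- unit: fixed maple shelf unit 260 x 360 x 150 mm (x depth, y width, height) with an open cubby below and one shallow drawer at the top; its front faces its own -x. Origin at the centre of its underside, on the table
- drawer_floor (a point): centre of the drawer's inner floor, 83 mm over the table; moves with the drawer, axes as the unit's. Inside 215 (x) x 318 mm (y); walls rise 45 mm, the front panel 54 mm above the floor. The panel's outer face is 128 mm to -x of this point. What is not pulled out lies under the unit's top board, whose front edge is 115 mm to -x of the unit's origin
- unit_drawer0_handle (a point): grip point of the drawer's round brass pull, 35 mm out from the middle of the front panel, 29 mm above the drawer's inner floor; moves with the drawer
- unit_drawer0 (a joint): how far the drawer is open, m: 0 fully shut, 0.18 fully out; slides along the unit's -x to open, with about 1 N of friction
- caddy: bystander: clear polycarbonate tag caddy, open box 110 x 150 x 60 mm holding coloured tags; origin at the centre of its underside
- cup1: bystander: copper pin cup on the table, 64 mm across the rim, 65 mm high; origin at the centre of its underside
- cup2: bystander: copper pin cup like the other one, standing on top of the shelf unit; origin at the centre of its underside
- applicator: bystander: orange tag applicator (pliers-like, about 190 x 75 x 28 mm) lying on top of the shelf unit; origin on its underside near its middle
Mind the look-alikes: they are no part of the job. Of the things like the plate, leave any that is purple; of the rest the larger one is meant.

How it is judged:
By the outcome, as a careful person would: the job done as asked, in the order asked, and still so for the second after the job is handed in, with the robot touching nothing.
It also fails if it takes over 58 s, if anything falls off the work surface, if the arm or the gripper's body presses on something with over 40 N, if the wrist force passes 120 N, or if a joint passes its speed limit or range.

### The arm

A 6-joint arm with a two-finger parallel gripper is mounted at the origin on the work surface. World frame = base frame: x ahead of the robot, y to its left, z up, the work surface at z = 0. Lengths are in m, angles in degrees, forces in N, time in s.
With the tool pointing down it reaches from about 0.375 to 0.9 m from the base axis. Payload 3.1 kg.
Tool frame: the origin (TCP) lies between the finger pads; the fingertips stand 11 mm ahead of it and the grasp point (between the pads) lies 8 mm behind it; z points along the fingers, y is the line along which they close (so a half turn about z gives the same grasp; the last joint's range is limited). The gripper opens to 87 mm and grips with 3 to 60 N. Pads are 19 mm wide; open, the fingers measure 117 mm over their backs; the gripper's body (75 mm by 190 mm) begins 51 mm behind the grasp point.
Start: joints at [53.887, 30.224, 82.088, -0, 67.689, -10.227], TCP at [0.273, 0.562, 0.234] pointing down, gripper open.
Joint ranges: [-176.69, 176.69], [-43.24, 126.21], [12.49, 139.97], [-82, 262], [0, 151.66], [-163.58, 163.58]. Speed limits (degrees/s): [159.86, 159.86, 180, 180, 180, 180].

### API

Orientations are given as a 3x3 rotation matrix whose columns are the frame's x, y, z axes.
In Python, from rig import bot, viewer, workorder, models gives the robot as it stands.
- The arm moves only by the shell command python3 -m jog 'ROWS'. ROWS is JSON, a list of rows, each a list of 7 numbers: the opening, from 0 (shut) to 1 (fully open), then the shift along the tool's x, y, z in m, then the turn, a rotation vector about the tool's x, y, z in degrees. In form: [[claw, x, y, z, ax, ay, az], ...]. A call has 1 to 20 rows; each row is the pose to reach, as a shift and turn from the pose commanded when the call began, along the tool's axes at that moment; what a row does not reach only later rows make up. A row lasts 1/8 s, in which the tool goes at most 62.5 mm and 10.7 degrees, less where a joint would pass 70% of its speed; a pose out of reach is approached as far as the arm can. A call with a gripper value outside its range is refused whole. The fingers move at their own pace and stop on an object; the grip force is fixed at half the most. Time passes only in rows, so rows that repeat a pose let the fingers close. It gives the time, the measured TCP pose, the force, the opening and the grip force at its end, in the units of the state.
- bot.read_state(): the state, without advancing time (a new reading comes with each control period).
- viewer.capture(name): name is "side" or "top" or "wrist"; returns (picture, depth): 384x512x3 uint8, blue, green, red; 384x512 float32, m along the optical axis (not along the pixel's ray), 0 where there is no reading.
- viewer.camera_info(name): a dict with "fx", "fy", "cx", "cy" (pixels), "dist_coeffs" ([k1, k2, p1, p2, k3] as OpenCV has them; the pictures are not rectified), "world_to_cam" (4x4, takes a point from world to camera coordinates). Camera axes: x right, y down, z forward; pixel columns grow to the right and rows downward; lengths in m; the calibration is good to about 2 mm. A picture is of the moment at which its call begins: read the wrist's pose just before it. camera_info takes no time and is no camera call; for the wrist camera it gives the pose at the moment of the call.
- workorder.hand_in(): hands the job in; it is judged then, once.
Trained networks look in the newest picture that a camera, given by its name, has taken for a name from the list of things; names that differ only in an ending like _2 or _b are one class to them, and where a whole thing is asked for, a point or a joint stands for the part that bears it (a point fixed in the world has none). Each returns a list of dicts, best first, with "p" (0 to 1); they miss things now and then, are a little off and sometimes report something else, mostly with a low value. They report only what shows in the picture. A call takes as long as a camera call. They do not tell look-alikes from the thing itself.
- models.outline_of(camera, thing): "mask" (384x512 bool, what is visible of it).
- models.tip_of(camera, thing): "xyz" ([x, y, z] in m, in world coordinates, good to about 4 mm: a listed point, or the origin of a listed thing).
The state is a dict: "time_s": time; "joint_positions": joint angles; "qvel": joint speeds; "tau": joint torques, N m; "position": TCP position; "tcp_rot": TCP orientation; "force": force on the tool from outside, world axes, zero at the start; "moment": the same for the moment, N m; "opening": opening from 0.0 (shut) to 1.0 (fully open); "grasp_force": force on a finger pad.
Only numpy, scipy, OpenCV 4.12 (cv2) and the standard library are available. Lean on these libraries where they do the work, as an engineer would, in place of code of your own. Each camera call takes 0.05 s, during which the arm holds its last target. There are 200 camera calls.

## Working session

There is one attempt and no reset: what is moved stays moved. The work goes in short steps, Python scripts to look and compute and a shell command to move; the robot and the scene stay as the last step left them, time stands still between calls to the robot, and variables do not carry over. Pictures are saved under pics/ and viewed, at most 10 in all, crops included, and the job is handed in when it is done.

```bash
mkdir -p pics; cat > h.py <<'E'
import numpy as np,cv2
from rig import bot,viewer,workorder,models
def pts(cam,depth,info,mask=None):
    K=np.array([[info['fx'],0,info['cx']],[0,info['fy'],info['cy']],[0,0,1]])
    m=depth>0
    if mask is not None: m&=mask
    v,u=np.nonzero(m)
    n=cv2.undistortPoints(np.stack([u,v],1).astype(float)[:,None],K,np.array(info['dist_coeffs']))[:,0]
    z=depth[v,u]; P=np.c_[n*z[:,None],z,np.ones(len(z))]
    return (np.linalg.inv(info['world_to_cam'])@P.T).T[:,:3],u,v
E
cat > s1.py <<'E'
from h import *
ims=[]
for c in('top','side'):
    info=viewer.camera_info(c); im,d=viewer.capture(c); ims.append(im)
    np.savez(f'{c}.npz',im=im,d=d)
    print(c,np.round(np.linalg.inv(info['world_to_cam']),3).tolist())
    for t in('plate','block','unit','drawer_floor','unit_drawer0_handle','caddy','cup1','cup2','applicator'):
        print(t,[(np.round(r['xyz'],3).tolist(),round(r['p'],2)) for r in models.tip_of(c,t)])
    for r in models.outline_of(c,'plate'):
        P,u,v=pts(c,d,info,r['mask']); 
        if len(u): print('mask',round(r['p'],2),len(u),u.mean(),v.mean(),np.median(P,0).round(3),cv2.minAreaRect((P[:,:2]*1000).astype(np.float32)))
cv2.imwrite('pics/a_top.png',ims[0]);cv2.imwrite('pics/a_side.png',ims[1])
print(bot.read_state())
E
python3 s1.py
```

```text
top [[-0.006, -0.981, 0.195, 0.391], [-1.0, 0.007, 0.006, 0.106], [-0.008, -0.195, -0.981, 1.111], [0.0, 0.0, 0.0, 1.0]]
plate [([0.496, 0.194, 0.036], 0.77), ([0.484, 0.059, 0.002], 0.72), ([0.361, 0.192, 0.0], 0.57)]
block []
unit [([0.763, -0.209, 0.005], 0.89)]
drawer_floor []
unit_drawer0_handle [([0.456, -0.206, 0.114], 0.86)]
caddy [([0.437, 0.497, -0.001], 0.91)]
cup1 [([0.792, -0.072, 0.151], 0.7), ([0.732, 0.227, -0.004], 0.58), ([0.498, 0.196, 0.032], 0.29)]
cup2 [([0.792, -0.072, 0.151], 0.7), ([0.732, 0.227, -0.004], 0.58), ([0.498, 0.196, 0.032], 0.29)]
applicator [([0.737, -0.246, 0.154], 0.66)]
mask 0.89 684 222.08187134502924 275.1622807017544 [0.364 0.188 0.009] ((364.6889953613281, 188.534912109375), (59.12040328979492, 84.73817443847656), 86.41217041015625)
mask 0.77 692 219.66763005780348 223.88728323699422 [0.497 0.193 0.039] ((500.7174072265625, 196.00570678710938), (86.66051483154297, 62.753849029541016), 56.523292541503906)
mask 0.76 327 269.99694189602445 228.9908256880734 [0.485 0.059 0.006] ((485.6187744140625, 59.86655807495117), (59.21885681152344, 43.23
[... 1389 characters left out ...]
5.69466271e-04,
        6.76890148e+01, -1.02276426e+01]), 'qvel': array([ 0.04413141, -0.0423062 , -0.0036361 , -0.03959041,  0.11200789,
        0.10586886]), 'tau': array([ 2.72234611e-04, -4.40017998e+01, -1.76991999e+01,  6.34574750e-02,
        5.04176156e-02,  9.54299892e-07]), 'position': array([0.27280284, 0.56228671, 0.23357763]), 'tcp_rot': array([[-8.99676383e-01,  4.36557448e-01,  1.26732842e-05],
       [ 4.36557448e-01,  8.99676383e-01,  3.29734139e-05],
       [ 2.99293494e-06,  3.51980184e-05, -9.99999999e-01]]), 'force': array([ 0.2640763 ,  1.30883164, -0.17219684]), 'moment': array([ 0.00865341, -0.00275286, -0.02250207]), 'grasp_force': 0.0, 'opening': 0.996813762693724}
```

View crops.

```bash
python3 - <<'E'
import cv2
a=cv2.imread('pics/a_top.png')
cv2.imwrite('pics/b_top.png',cv2.resize(a,(768,576),interpolation=3))
cv2.imwrite('pics/b_crop.png',cv2.resize(a[200:310,180:300],None,fx=5,fy=5,interpolation=3))
E
```

```text
(no output)
```

View pics/b_top.png

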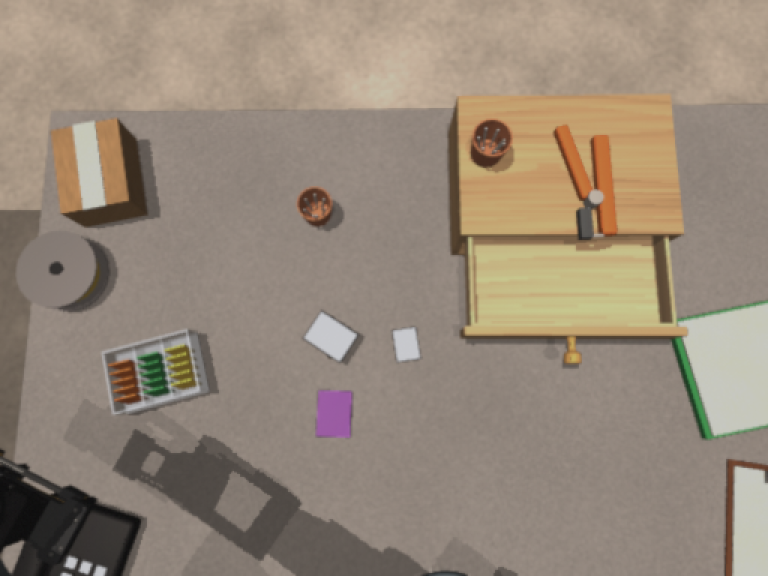

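View pics/b_crop.png

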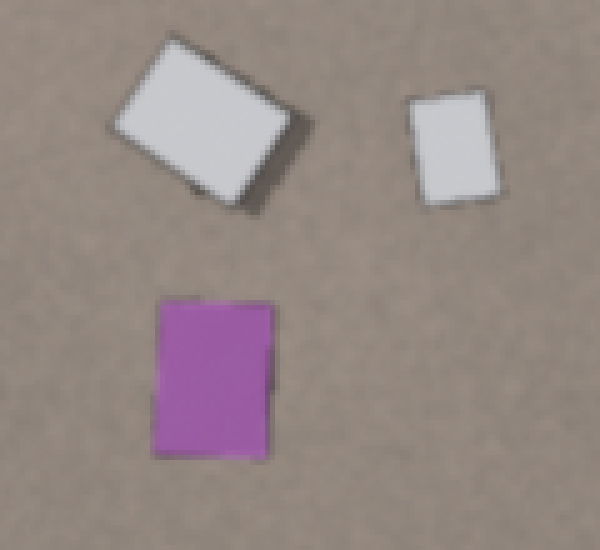

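View pics/a_side.png

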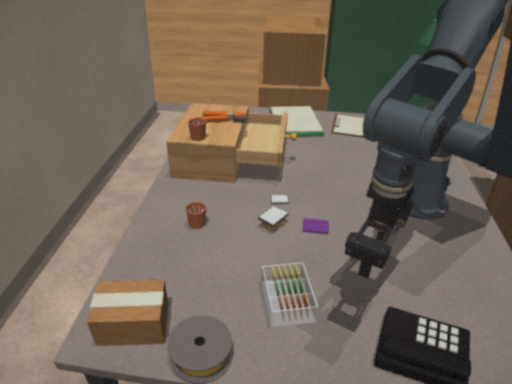

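Look-alikes in the top picture: the large silver plate (220,224), standing at z≈0.039; a small silver plate (270,229), 59x43 mm on the table; a purple plate (222,275). The large silver one on the stand is the one meant: it isn't purple and it is the larger of the other two. The enlarged crop confirms this. The side picture shows it on its stand at (273,215), with the drawer open at (262,138).

Next I'll refine the plate heading and the unit geometry from the saved images.

```bash
cat >> h.py <<'E'
def ray_plane(info,uv,z):
    K=np.array([[info['fx'],0,info['cx']],[0,info['fy'],info['cy']],[0,0,1]])
    n=cv2.undistortPoints(np.array(uv,float)[:,None],K,np.array(info['dist_coeffs']))[:,0]
    T=np.linalg.inv(info['world_to_cam']); D=np.c_[n,np.ones(len(n))]@T[:3,:3].T; o=T[:3,3]
    return o+D*((z-o[2])/D[:,2])[:,None]
def Rt(phi,t):
    p,t=np.radians([phi,t]); f=np.array([np.cos(p),np.sin(p),0]); Z=np.array([0,0,1.])
    z=np.sin(t)*f-np.cos(t)*Z; y=np.array([np.sin(p),-np.cos(p),0]); return np.c_[np.cross(y,z),y,z]
def rows(targets,start=None):
    "targets: (TCP pos, phi, t) -> shift, rotvec in start tool axes"
    from scipy.spatial.transform import Rotation as Ro
    s=bot.read_state(); p0,R0=(s['position'],s['tcp_rot']) if start is None else (np.array(start[0]),Rt(*start[1:]))
    for p,phi,t in targets:
        print(np.round(R0.T@(np.array(p)-p0),4).tolist(),np.round(Ro.from_matrix(R0.T@Rt(phi,t)).as_rotvec(degrees=True),1).tolist())
E
python3 - <<'E'
from h import *
info=viewer.camera_info('top'); z=np.load('top.npz'); im,d=z['im'],z['d']
sub=im[200:255,180:262].astype(int); m=(sub.min(2)>165).astype(np.uint8)
n,l,st,c=cv2.connectedComponentsWithStats(m); print(st,c)
k=[i for i in range(1,n) if st[i,4]>150 and c[i,0]<60][0]
v,u=np.nonzero(l==k); r=cv2.minAreaRect(np.stack([u+180,v+200],1).astype(np.float32)); b=cv2.boxPoints(r)
W=ray_plane(info,b,.039); print(W.round(4), W.mean(0).round(4))
for i in range(4):
    e=W[(i+1)%4]-W[i]; print(np.linalg.norm(e).round(4),np.degrees(np.arctan2(e[1],e[0])).round(1))
mm=np.zeros(d.shape,bool);mm[200:310,180:300]=1
P,u,v=pts('top',d,info,None)
def sel(a): 
    q=np.ones(len(P),bool)
    for i,(lo,hi) in enumerate(a): q&=(P[:,i]>lo)&(P[:,i]<hi)
    return P[q]
q=sel([(.45,.55),(-.4,0),(.131,.142)]); 
print('panel top',len(q),np.percentile(q,[1,50,99],0).round(3).tolist(), 'slope dx/dy',np.polyfit(q[:,1],q[:,0],1))
q=sel([(.6,1),(-.4,0),(.145,.156)]); print('board',np.percentile(q,[.5,50,99.5],0).round(3).tolist())
q=sel([(.5,.66),(-.36,-.06),(.07,.095)]); print('floor',np.percentile(q,[.5,50,99.5],0).round(3).tolist())
for c in('wrist',):
    im,d=viewer.capture(c); cv2.imwrite('pics/w0.png',im); i=viewer.camera_info(c); s=bot.read_state()
    T=np.linalg.inv(i['world_to_cam']); print('cam in tool',(s['tcp_rot'].T@(T[:3,3]-s['position'])).round(3),(s['tcp_rot'].T@T[:3,:3]).round(2).tolist())
E
```

```text
[[   0    0   82   55 3931]
 [  24    9   33   31  579]] [[40.59781226 27.45891631]
 [39.83592401 23.88428325]]
[[0.4949 0.2387 0.039 ]
 [0.5408 0.2087 0.039 ]
 [0.4993 0.1471 0.039 ]
 [0.4541 0.1774 0.039 ]] [0.4973 0.193  0.039 ]
0.0549 -33.2
0.0743 -124.0
0.0545 146.2
0.0737 56.4
panel top 919 [[0.486, -0.379, 0.132], [0.494, -0.209, 0.137], [0.502, -0.032, 0.141]] slope dx/dy [0.01472681 0.4970797 ]
board [[0.651, -0.387, 0.145], [0.766, -0.198, 0.149], [0.893, -0.03, 0.154]]
floor [[0.512, -0.359, 0.077], [0.585, -0.212, 0.082], [0.659, -0.062, 0.087]]
cam in tool [ 0.075 -0.001 -0.151] [[-0.0, -0.96, -0.27], [1.0, -0.0, 0.0], [-0.0, -0.27, 0.96]]
```

```bash
cat >> h.py <<'E'
def T(g,f,t): # grasp point, plate-forward heading f, tilt t -> target for rows (tool x on -f side)
    R=Rt(f+180,-t); return (np.array(g)+.008*R[:,2],f+180,-t)
def js():
    s=bot.read_state(); print('t',s['time_s'],'j',s['joint_positions'].round(1),'p',s['position'].round(4),'F',s['force'].round(1),'op',round(s['opening'],3),'gf',s['grasp_force']);return s
E
python3 - <<'E'
from h import *
f=np.array([np.cos(np.radians(56.4)),np.sin(np.radians(56.4)),0]); c=np.array([.4973,.193,.0345]); g=c+.008*f
rows([T(g+.08*f+[0,0,.17],56.4,-60)])
print(T(g+.08*f+[0,0,.17],56.4,-60)[0])
E
```

```text
[-0.374, -0.1539, 0.0331] [42.8, 49.0, -74.1]
[0.54216445 0.26052642 0.2005    ]
```

```bash
python3 -m jog '[[1,-0.374,-0.154,0.033,42.8,49,-74.1],[1,-0.374,-0.154,0.033,42.8,49,-74.1],[1,-0.374,-0.154,0.033,42.8,49,-74.1],[1,-0.374,-0.154,0.033,42.8,49,-74.1],[1,-0.374,-0.154,0.033,42.8,49,-74.1],[1,-0.374,-0.154,0.033,42.8,49,-74.1],[1,-0.374,-0.154,0.033,42.8,49,-74.1],[1,-0.374,-0.154,0.033,42.8,49,-74.1],[1,-0.374,-0.154,0.033,42.8,49,-74.1],[1,-0.374,-0.154,0.033,42.8,49,-74.1],[1,-0.374,-0.154,0.033,42.8,49,-74.1],[1,-0.374,-0.154,0.033,42.8,49,-74.1]]'
python3 - <<'E'
from h import *
s=js(); print(s['tcp_rot'].round(3).tolist())
info=viewer.camera_info('wrist'); im,d=viewer.capture('wrist'); np.savez('w1.npz',im=im,d=d); cv2.imwrite('pics/w1.png',im)
print(np.linalg.inv(info['world_to_cam'])[:3,3].round(3))
for r in models.outline_of('wrist','plate'):
    P,u,v=pts('wrist',d,info,r['mask'])
    if len(u): print(round(r['p'],2),len(u),u.mean(),v.mean(),np.median(P,0).round(4))
print([(r['xyz'],r['p']) for r in models.tip_of('wrist','plate')])
sub=(im.astype(int).min(2)>150).astype(np.uint8); n,l,st,c=cv2.connectedComponentsWithStats(sub); print([(st[i].tolist(),c[i].round()) for i in range(1,n) if st[i,4]>300])
E
```

```text
time_s: 2.65
position: [0.5423, 0.2603, 0.2008]
tcp_rot: [[-0.278, -0.833, -0.479], [-0.416, 0.554, -0.721], [0.866, -0.001, -0.5]]
force: [-0.4, 0.6, 0.9]
opening: 1.005
grasp_force: 0.0
t 2.65 j [  27.    57.4   52.8  -30.2  122.3 -123. ] p [0.5423 0.2603 0.2008] F [-0.4  0.6  0.9] op 1.005 gf 0.0
[[-0.278, -0.833, -0.479], [-0.416, 0.554, -0.721], [0.866, -0.001, -0.5]]
[0.594 0.337 0.341]
0.88 1614 331.70136307311026 229.34014869888475 [0.3691 0.1811 0.0086]
0.66 1122 210.55793226381462 209.64349376114083 [0.485  0.0613 0.0061]
0.57 2149 254.93950674732434 276.1661237785016 [0.4999 0.2041 0.0388]
[([0.4951, 0.1936, 0.0345], 0.68), ([0.4853, 0.057, 0.0008], 0.66), ([0.3624, 0.1923, 0.0073], 0.62)]
[([58, 9, 365, 250, 42018], array([249., 131.])), ([44, 33, 109, 98, 3170], array([90., 91.])), ([447, 71, 65, 52, 876], array([481.,  93.])), ([26, 73, 35, 70, 604], array([ 42., 109.])), ([230, 242, 50, 17, 820], array([254., 250.])), ([135, 288, 93, 42, 2582], array([186., 310.])), ([228, 288, 55, 17, 854], array([254., 296.]))]
```

View pics/w1.png

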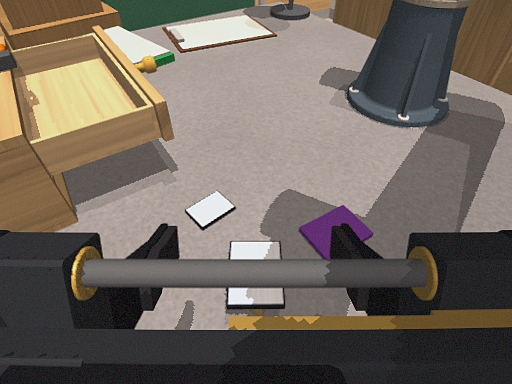

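The wrist picture shows the plate at (255,275), centred between the open fingers and square to them. The small silver plate is at (210,209) and the purple one at (336,230), both clear of the fingers. Its height agrees with the top view, at about 0.039.

```bash
python3 - <<'E'
from h import *
f=np.array([np.cos(np.radians(56.4)),np.sin(np.radians(56.4)),0]); c=np.array([.4965,.1933,.0345]); g=c+.008*f
rows([T(g+.052*f+[0,0,.04],56.4,-60),T(g,56.4,-60),T(g+[0,0,.06],56.4,-60)])
E
```

```text
[-0.0991, 0.0013, 0.0897] [0.0, 0.0, -0.1]
[-0.1077, 0.0013, 0.1547] [0.0, 0.0, -0.1]
[-0.0557, 0.0013, 0.1247] [0.0, 0.0, -0.1]
```

```bash
python3 -m jog '[[1,-0.099,0.001,0.09,0,0,0],[1,-0.099,0.001,0.09,0,0,0],[1,-0.099,0.001,0.09,0,0,0],[1,-0.104,0.001,0.125,0,0,0],[1,-0.108,0.001,0.155,0,0,0],[1,-0.108,0.001,0.155,0,0,0],[0,-0.108,0.001,0.155,0,0,0],[0,-0.108,0.001,0.155,0,0,0],[0,-0.108,0.001,0.155,0,0,0],[0,-0.108,0.001,0.155,0,0,0],[0,-0.108,0.001,0.155,0,0,0],[0,-0.108,0.001,0.155,0,0,0]]'; python3 -c "
from h import *;js()"
```

```text
time_s: 4.3
position: [0.4978, 0.1944, 0.03]
tcp_rot: [[-0.278, -0.833, -0.478], [-0.417, 0.553, -0.722], [0.866, -0.002, -0.501]]
force: [4.4, 2.8, 3.6]
opening: 0.69
grasp_force: 29.0
t 4.3 j [  24.1   64.9   66.8  -28.3  102.2 -114. ] p [0.4978 0.1944 0.03  ] F [4.4 2.8 3.6] op 0.69 gf 28.961918139175395
```

```bash
python3 - <<'E'
from h import *
f=np.array([np.cos(np.radians(56.4)),np.sin(np.radians(56.4)),0]); c=np.array([.4965,.1933,.0345]); g=c+.008*f
rows([T(g+[0,0,.09],56.4,-60),T([.54,.28,.09],45,30)])
E
```

```text
[0.0786, 0.0003, -0.0448] [-0.1, 0.1, -0.1]
[-0.0035, 0.0112, -0.1119] [-3.4, -89.6, 12.2]
```

```bash
python3 -m jog '[[0,0.045,0,-0.026,0,0,0],[0,0.078,0,-0.045,0,0,0],[0,0.078,0,-0.045,0,0,0],[0,-0.0035,0.011,-0.112,-3.4,-89.6,12.2],[0,-0.0035,0.011,-0.112,-3.4,-89.6,12.2],[0,-0.0035,0.011,-0.112,-3.4,-89.6,12.2],[0,-0.0035,0.011,-0.112,-3.4,-89.6,12.2],[0,-0.0035,0.011,-0.112,-3.4,-89.6,12.2],[0,-0.0035,0.011,-0.112,-3.4,-89.6,12.2],[0,-0.0035,0.011,-0.112,-3.4,-89.6,12.2],[0,-0.0035,0.011,-0.112,-3.4,-89.6,12.2],[0,-0.0035,0.011,-0.112,-3.4,-89.6,12.2],[0,-0.0035,0.011,-0.112,-3.4,-89.6,12.2],[0,-0.0035,0.011,-0.112,-3.4,-89.6,12.2]]'
cat > look.py <<'E'
from h import *
import sys
s=js(); print(s['tcp_rot'].round(3).tolist())
out=[]
for c in('side','wrist'):
    im,d=viewer.capture(c); info=viewer.camera_info(c); np.savez(f'{sys.argv[1]}_{c}.npz',im=im,d=d,w=info['world_to_cam'])
    if c=='side':
        pc=info['world_to_cam']@np.r_[s['position'],1]; u=int(info['fx']*pc[0]/pc[2]+info['cx']);v=int(info['fy']*pc[1]/pc[2]+info['cy'])
        u=min(max(u,64),447);v=min(max(v,64),319); print('crop origin',u-64,v-64); im=im[v-64:v+64,u-64:u+64]; im=cv2.resize(im,(384,384),interpolation=3)
    else: im=cv2.resize(im,(512,384))
    out.append(im)
cv2.imwrite(f'pics/{sys.argv[1]}.png',cv2.resize(np.hstack(out),(800,343)))
E
python3 look.py l1
```

```text
time_s: 6.05
position: [0.554, 0.2996, 0.1029]
tcp_rot: [[-0.639, -0.699, 0.322], [-0.627, 0.715, 0.309], [-0.447, -0.004, -0.895]]
force: [-0.2, 0.3, -1.1]
opening: 0.688
grasp_force: 30.0
t 6.05 j [  11.7   36.3  106.8   45.4   19.5 -163.6] p [0.554  0.2996 0.1029] F [-0.2  0.3 -1.1] op 0.688 gf 29.99756543431431
[[-0.639, -0.699, 0.322], [-0.627, 0.715, 0.309], [-0.447, -0.004, -0.895]]
crop origin 187 153
```

View pics/l1.png

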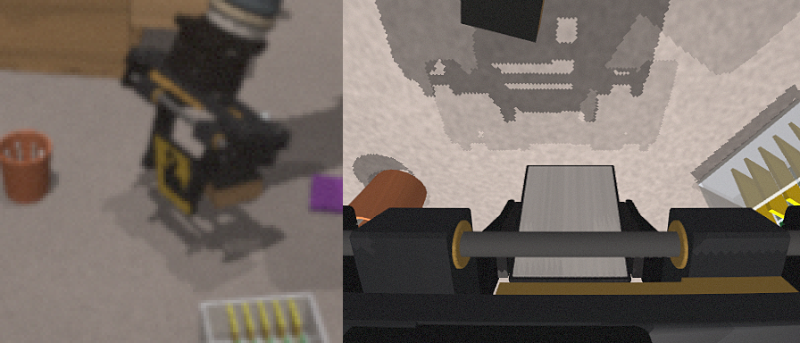

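The plate is held, with yellow facing the side camera at crop (172,173) and silver facing the wrist camera. Joint 6 hit its limit, so I'll use a heading closer to radial (f=30).

```bash
python3 - <<'E'
from h import *
rows([T([.5,.29,.10],30,30),T([.5,.29,.048],30,30)])
E
```

```text
[0.0421, 0.03, -0.0098] [6.5, -3.3, 12.7]
[0.0654, 0.0302, 0.0367] [6.5, -3.3, 12.7]
```

```bash
python3 -m jog '[[0,0.042,0.03,-0.01,6.5,-3.3,12.7],[0,0.042,0.03,-0.01,6.5,-3.3,12.7],[0,0.042,0.03,-0.01,6.5,-3.3,12.7],[0,0.042,0.03,-0.01,6.5,-3.3,12.7],[0,0.042,0.03,-0.01,6.5,-3.3,12.7]]'; python3 - <<'E'
from h import *
s=js(); print(s['tcp_rot'].round(3).tolist())
print(Rt(210,-30).round(3).tolist())
rows([T([.5,.29,.10],30,30),T([.5,.29,.048],30,30)])
info=viewer.camera_info('side'); im,d=viewer.capture('side')
# yellow face: points and plane
hsv=cv2.cvtColor(im,cv2.COLOR_BGR2HSV); m=cv2.inRange(hsv,(20,110,70),(35,255,255))>0
P,u,v=pts('side',d,info,m); q=np.linalg.norm(P[:,:2]-s['position'][:2],axis=1)<.09; P=P[q]
c=np.median(P,0); n=np.linalg.svd(P-P.mean(0))[2][2]; print(len(P),c.round(3),'n',n.round(3),P[:,2].min().round(3),P[:,2].max().round(3))
E
```

```text
time_s: 6.78
position: [0.5116, 0.2993, 0.1068]
tcp_rot: [[-0.763, -0.493, 0.418], [-0.434, 0.87, 0.233], [-0.479, -0.003, -0.878]]
force: [-0.1, 0.8, -1.1]
opening: 0.685
grasp_force: 30.0
t 6.775 j [  16.5   34.4  114.3   62.1    6.8 -163.5] p [0.5116 0.2993 0.1068] F [-0.1  0.8 -1.1] op 0.685 gf 29.99746832996607
[[-0.763, -0.493, 0.418], [-0.434, 0.87, 0.233], [-0.479, -0.003, -0.878]]
[[-0.75, -0.5, 0.433], [-0.433, 0.866, 0.25], [-0.5, 0.0, -0.866]]
[0.0159, -0.0023, 0.0069] [-0.4, -1.4, -0.3]
[0.0409, -0.0021, 0.0526] [-0.4, -1.4, -0.3]
104 [0.516 0.291 0.12 ] n [-0.892 -0.447  0.067] 0.003 0.145
```

```bash
python3 - <<'E'
from h import *
rows([T([.55,.31,.09],25,30),T([.55,.31,.049],25,30)])
E
```

```text
[-0.0263, -0.0098, 0.0413] [2.0, -1.4, 4.0]
[-0.0066, -0.0097, 0.0773] [2.0, -1.4, 4.0]
```

```bash
python3 -m jog '[[0,-0.026,-0.01,0.041,2,-1.4,4],[0,-0.026,-0.01,0.041,2,-1.4,4],[0,-0.026,-0.01,0.041,2,-1.4,4]]'; python3 - <<'E'
from h import *
s=js(); print(s['tcp_rot'][:,2].round(3),Rt(205,-30)[:,2].round(3))
rows([T([.55,.31,.055],25,30),T([.55,.31,.047],25,30)])
E
```

```text
time_s: 7.2
position: [0.5519, 0.3113, 0.0828]
tcp_rot: [[-0.786, -0.424, 0.451], [-0.367, 0.906, 0.212], [-0.498, 0.001, -0.867]]
force: [-0.2, -0.1, -0.1]
opening: 0.684
grasp_force: 30.0
t 7.2 j [  17.5   38.9  109.9   67.1    4.1 -163.5] p [0.5519 0.3113 0.0828] F [-0.2 -0.1 -0.1] op 0.684 gf 29.997456846758723
[ 0.451  0.212 -0.867] [ 0.453  0.211 -0.866]
[0.0158, -0.0004, 0.0309] [0.1, -0.1, 0.0]
[0.0198, -0.0004, 0.0379] [0.1, -0.1, 0.0]
```

```bash
python3 - <<'E'
from h import *
rows([T([.575,.322,.06],25,30),T([.575,.322,.0475],25,30)])
E
```

```text
[-0.0107, -0.0001, 0.0404] [0.1, -0.1, 0.0]
[-0.0045, -0.0001, 0.0513] [0.1, -0.1, 0.0]
```

```bash
python3 -m jog '[[0,-0.011,0,0.04,0,0,0],[0,-0.011,0,0.04,0,0,0],[0,-0.008,0,0.046,0,0,0],[0,-0.006,0,0.05,0,0,0],[0,-0.006,0,0.05,0,0,0]]'; python3 look.py l2; python3 - <<'E'
from h import *
info=viewer.camera_info('side'); z=np.load('l2_side.npz'); im,d=z['im'],z['d']; s=bot.read_state()
hsv=cv2.cvtColor(im,cv2.COLOR_BGR2HSV); m=cv2.inRange(hsv,(20,110,70),(35,255,255))>0
P,u,v=pts('side',d,info,m); q=(np.linalg.norm(P[:,:2]-s['position'][:2],axis=1)<.05)&(P[:,2]<.09); P=P[q]
n=np.linalg.svd(P-P.mean(0))[2][2]; print(len(P),np.median(P,0).round(3),'n',n.round(3),P[:,2].min().round(3),P[:,2].max().round(3))
E
```

```text
time_s: 7.82
position: [0.5815, 0.3262, 0.046]
tcp_rot: [[-0.788, -0.422, 0.447], [-0.368, 0.906, 0.208], [-0.493, -0.001, -0.87]]
force: [-0.4, -0.2, -0.1]
opening: 0.687
grasp_force: 30.0
t 7.825 j [  18.2   44.   105.3   67.7    3.5 -163.5] p [0.5815 0.3262 0.046 ] F [-0.4 -0.2 -0.1] op 0.687 gf 29.99753780197352
[[-0.788, -0.422, 0.447], [-0.368, 0.906, 0.208], [-0.493, -0.001, -0.87]]
crop origin 176 174
55 [0.586 0.317 0.062] n [ 0.906  0.423 -0.012] 0.01 0.084
```

View pics/l2.png

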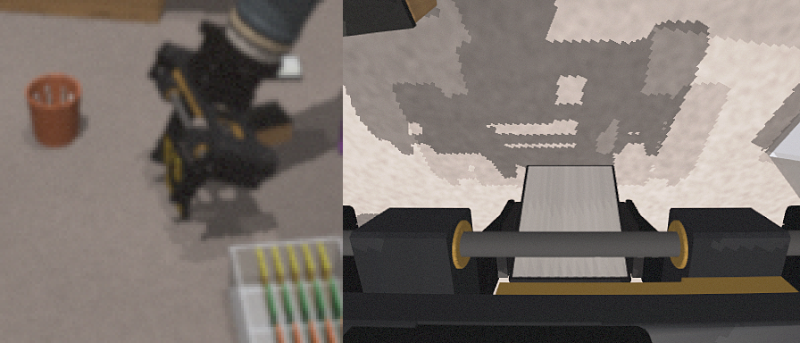

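The plate hangs vertical (normal tilt under 1°, heading 25°), seen edge-on at crop (178,190) in the side view. Its lower edge is about 4 mm above the table. I'll lower it to contact.

```bash
python3 -m jog '[[0,0.001,0,0.0026,0,0,0],[0,0.002,0,0.0043,0,0,0],[0,0.002,0,0.0043,0,0,0]]'; python3 -c "
from h import *;js()"
```

```text
time_s: 8.3
position: [0.583, 0.3272, 0.0418]
tcp_rot: [[-0.79, -0.422, 0.445], [-0.368, 0.907, 0.206], [-0.491, -0.001, -0.871]]
force: [-0.7, -0.1, -1.0]
opening: 0.686
grasp_force: 30.0
t 8.3 j [  18.3   44.5  105.    67.7    3.4 -163.5] p [0.583  0.3272 0.0418] F [-0.7 -0.1 -1. ] op 0.686 gf 29.99745860695839
```

```bash
python3 -m jog '[[0,0.0005,0,0.0013,0,0,0],[0,0.001,0,0.0018,0,0,0],[0,0.001,0,0.0018,0,0,0]]'; python3 -c "
from h import *;js()"
```

```text
time_s: 8.68
position: [0.5833, 0.3274, 0.0414]
tcp_rot: [[-0.79, -0.422, 0.446], [-0.368, 0.907, 0.205], [-0.491, -0.002, -0.871]]
force: [-3.2, -0.7, 6.7]
opening: 0.681
grasp_force: 30.0
t 8.675 j [  18.3   44.5  104.9   67.7    3.4 -163.5] p [0.5833 0.3274 0.0414] F [-3.2 -0.7  6.7] op 0.681 gf 29.998382648918778
```

```bash
python3 -m jog '[[0,0,0,-0.0005,0,0,0],[0.85,0,0,-0.0005,0,0,0],[0.85,0,0,-0.0005,0,0,0],[0.95,0,0,-0.0005,0,0,0],[0.95,0,0,-0.0005,0,0,0]]'; python3 look.py l3; python3 - <<'E'
from h import *
info=viewer.camera_info('side'); z=np.load('l3_side.npz'); im,d=z['im'],z['d']; s=bot.read_state()
hsv=cv2.cvtColor(im,cv2.COLOR_BGR2HSV); m=cv2.inRange(hsv,(20,110,70),(35,255,255))>0
P,u,v=pts('side',d,info,m); q=(np.linalg.norm(P[:,:2]-s['position'][:2],axis=1)<.05)&(P[:,2]<.09); P=P[q]
n=np.linalg.svd(P-P.mean(0))[2][2]; print(len(P),np.median(P,0).round(3),'n',n.round(3),P[:,2].min().round(3),P[:,2].max().round(3))
wi=np.load('l3_wrist.npz'); info=dict(viewer.camera_info('wrist'));info['world_to_cam']=wi['w']
m=np.zeros(wi['d'].shape,bool); m[190:255,270-60:270+30]=1
m=np.zeros(wi['d'].shape,bool); m[190:240,225:275]=1
P,u,v=pts('wrist',wi['d'],info,m); n=np.linalg.svd(P-P.mean(0))[2][2]; print('silver',len(P),np.median(P,0).round(4),n.round(3))
E
```

```text
time_s: 9.3
position: [0.5832, 0.3274, 0.0406]
tcp_rot: [[-0.79, -0.422, 0.445], [-0.368, 0.907, 0.205], [-0.49, -0.002, -0.872]]
force: [0.4, 0.5, -0.3]
opening: 0.933
grasp_force: 0.0
t 9.3 j [  18.3   44.6  104.9   67.4    3.4 -163.2] p [0.5832 0.3274 0.0406] F [ 0.4  0.5 -0.3] op 0.933 gf 0.0
[[-0.79, -0.422, 0.445], [-0.368, 0.907, 0.205], [-0.49, -0.002, -0.872]]
crop origin 175 176
61 [0.582 0.326 0.055] n [ 0.909  0.417 -0.008] 0.007 0.078
silver 2487 [0.5751 0.3196 0.0238] [-0.906 -0.423 -0.005]
```

The plate stands on its own: silver plane normal is level, heading 25°. Next I'll back off upward and swing the tool over to the yellow side.

```bash
python3 - <<'E'
from h import *
c=np.array([.5783,.3247]); 
rows([T([*c,.16],25,30),T([*c,.16],25,-75)])
E
```

```text
[-0.0537, -0.0005, -0.0988] [-0.1, -0.7, -0.0]
[-0.0459, -0.0005, -0.1088] [-0.1, 104.3, -0.1]
```

```bash
python3 -m jog '[[1,-0.027,0,-0.049,0,0,0],[1,-0.0537,0,-0.0985,0,0,0],[1,-0.0537,0,-0.0985,0,0,0],[1,-0.046,0,-0.109,0,104.3,0],[1,-0.046,0,-0.109,0,104.3,0],[1,-0.046,0,-0.109,0,104.3,0],[1,-0.046,0,-0.109,0,104.3,0],[1,-0.046,0,-0.109,0,104.3,0],[1,-0.046,0,-0.109,0,104.3,0],[1,-0.046,0,-0.109,0,104.3,0],[1,-0.046,0,-0.109,0,104.3,0],[1,-0.046,0,-0.109,0,104.3,0],[1,-0.046,0,-0.109,0,104.3,0],[1,-0.046,0,-0.109,0,104.3,0],[1,-0.046,0,-0.109,0,104.3,0]]'; python3 look.py l4; python3 - <<'E'
from h import *
info=viewer.camera_info('side'); z=np.load('l4_side.npz'); im,d=z['im'],z['d']
for c,n in(('top',0),):
    info=viewer.camera_info('top'); im,d=viewer.capture('top'); P,u,v=pts('top',d,info)
    q=(abs(P[:,0]-.578)<.06)&(abs(P[:,1]-.325)<.06)&(P[:,2]>.02)&(P[:,2]<.095); print(q.sum(), P[q].mean(0).round(3) if q.any() else '')
wi=np.load('l4_wrist.npz'); info=dict(viewer.camera_info('wrist'));info['world_to_cam']=wi['w']
P,u,v=pts('wrist',wi['d'],info); q=(abs(P[:,0]-.578)<.05)&(abs(P[:,1]-.325)<.05)&(P[:,2]>.012)&(P[:,2]<.085); P=P[q]
if len(P)>20:
  f=np.array([.906,.423]);l=np.array([-.423,.906]); n=np.linalg.svd(P-P.mean(0))[2][2]; print('plate',len(P),P.mean(0).round(4),n.round(3),'along',np.percentile(P[:,:2]@f,[5,50,95]).round(4),'lat',np.percentile(P[:,:2]@l,[1,50,99]).round(4),'px',u[q].min(),u[q].max(),v[q].min(),v[q].max())
E
```

```text
time_s: 11.28
position: [0.5633, 0.3175, 0.1567]
tcp_rot: [[-0.241, -0.422, -0.874], [-0.11, 0.907, -0.407], [0.964, -0.002, -0.265]]
force: [0.7, -0.1, 0.5]
opening: 0.997
grasp_force: 0.0
t 11.275 j [ 21.2  74.4  28.3  -7.7 151.7 -97.7] p [0.5633 0.3175 0.1567] F [ 0.7 -0.1  0.5] op 0.997 gf 0.0
[[-0.241, -0.422, -0.874], [-0.11, 0.907, -0.407], [0.964, -0.002, -0.265]]
crop origin 183 141
93 [0.584 0.308 0.06 ]
```

View pics/l4.png

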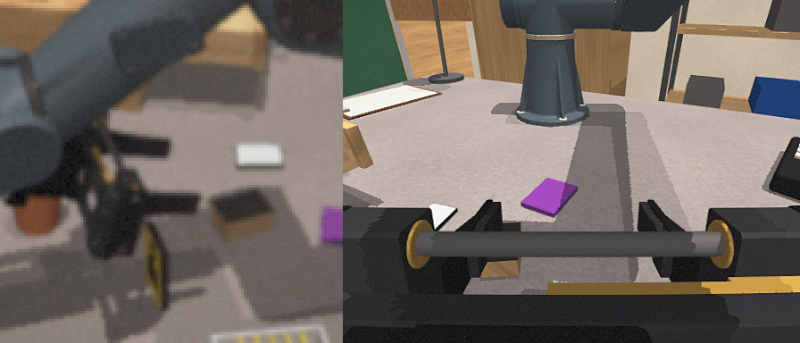

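The side crop shows the plate standing at (157,262) with its yellow side toward the gripper, and the fingers above it. Now descending to regrasp.

```bash
python3 - <<'E'
from h import *
c=np.array([.5783,.3247]); 
rows([T([*c,.10],25,-75),T([*c,.046],25,-75)])
E
```

```text
[-0.0615, 0.0004, 0.009] [0.0, 0.7, -0.1]
[-0.1134, 0.0005, 0.0237] [0.0, 0.7, -0.1]
```

```bash
python3 -m jog '[[1,-0.031,0,0.004,0,0,0],[1,-0.0615,0,0.009,0,0,0],[1,-0.0875,0,0.016,0,0,0],[1,-0.1135,0,0.0237,0,0,0],[1,-0.1135,0,0.0237,0,0,0],[1,-0.1135,0,0.0237,0,0,0]]'; python3 - <<'E'
from h import *
s=js(); print(s['tcp_rot'].round(3).tolist())
rows([T([.5783,.3247,.046],25,-75)])
info=viewer.camera_info('side'); im,d=viewer.capture('side'); hsv=cv2.cvtColor(im,cv2.COLOR_BGR2HSV); m=cv2.inRange(hsv,(20,110,70),(35,255,255))>0
P,u,v=pts('side',d,info,m); q=(np.linalg.norm(P[:,:2]-[.578,.325],axis=1)<.05)&(P[:,2]<.09); P=P[q]
if len(P)>10: n=np.linalg.svd(P-P.mean(0))[2][2]; print(len(P),np.median(P,0).round(3),'n',n.round(3),'along',np.median(P[:,:2]@[.906,.423]))
E
```

```text
time_s: 12.18
position: [0.5708, 0.3207, 0.0418]
tcp_rot: [[-0.243, -0.422, -0.873], [-0.111, 0.907, -0.407], [0.964, -0.002, -0.267]]
force: [0.4, -0.5, -0.3]
opening: 0.999
grasp_force: 0.0
t 12.175 j [ 21.2  84.   21.6  -7.  148.7 -96.9] p [0.5708 0.3207 0.0418] F [ 0.4 -0.5 -0.3] op 0.999 gf 0.0
[[-0.243, -0.422, -0.873], [-0.111, 0.907, -0.407], [0.964, -0.002, -0.267]]
[0.0018, 0.0005, -0.0013] [0.0, 0.5, -0.1]
46 [0.581 0.33  0.06 ] n [-0.907 -0.421 -0.007] along 0.6659144647942485
```

```bash
python3 -m jog '[[0,0,0,0,0,0,0],[0,0,0,0,0,0,0],[0,0,0,0,0,0,0],[0,0,0,0,0,0,0],[0,0,0,0,0,0,0],[0,0,0,0,0,0,0],[0,0.048,0,-0.013,0,0,0],[0,0.096,0,-0.027,0,0,0],[0,0.135,0,-0.037,0,0,0]]'; python3 - <<'E'
from h import *
s=js(); print(s['tcp_rot'].round(3).tolist())
rows([T([.56,.2,.26],15,0),T([.56,.2,.26],0,0),T([.585,-.205,.24],0,0),T([.585,-.205,.24],-.8,15.5)])
E
```

```text
time_s: 13.35
position: [0.5612, 0.3152, 0.178]
tcp_rot: [[-0.252, -0.422, -0.871], [-0.115, 0.906, -0.406], [0.961, -0.002, -0.277]]
force: [0.2, 0.5, -0.7]
opening: 0.683
grasp_force: 30.0
t 13.35 j [ 21.1  72.3  29.8  -7.9 151.6 -97.9] p [0.5612 0.3152 0.178 ] F [ 0.2  0.5 -0.7] op 0.683 gf 29.999388568103313
[[-0.252, -0.422, -0.871], [-0.115, 0.906, -0.406], [0.961, -0.002, -0.277]]
[0.0847, -0.104, 0.0273] [-6.5, -73.7, 8.5]
[0.0847, -0.104, 0.0273] [-16.2, -72.6, 21.3]
[0.106, -0.4816, 0.1757] [-16.2, -72.6, 21.3]
[0.1057, -0.4826, 0.1738] [-14.0, -87.7, 24.9]
```

```bash
python3 -m jog '[[0,0.085,-0.104,0.027,-6.5,-73.7,8.5],[0,0.085,-0.104,0.027,-6.5,-73.7,8.5],[0,0.085,-0.104,0.027,-6.5,-73.7,8.5],[0,0.085,-0.104,0.027,-6.5,-73.7,8.5],[0,0.085,-0.104,0.027,-6.5,-73.7,8.5],[0,0.085,-0.104,0.027,-6.5,-73.7,8.5],[0,0.085,-0.104,0.027,-6.5,-73.7,8.5],[0,0.106,-0.482,0.176,-16.2,-72.6,21.3],[0,0.106,-0.482,0.176,-16.2,-72.6,21.3],[0,0.106,-0.482,0.176,-16.2,-72.6,21.3],[0,0.106,-0.482,0.176,-16.2,-72.6,21.3],[0,0.106,-0.482,0.176,-16.2,-72.6,21.3],[0,0.106,-0.482,0.176,-16.2,-72.6,21.3],[0,0.106,-0.482,0.176,-16.2,-72.6,21.3],[0,0.106,-0.483,0.174,-14,-87.7,24.9],[0,0.106,-0.483,0.174,-14,-87.7,24.9],[0,0.106,-0.483,0.174,-14,-87.7,24.9]]'; python3 look.py l5; python3 - <<'E'
from h import *
rows([T([.585,-.205,.24],-.8,15.5)])
im,d=viewer.capture('top'); info=viewer.camera_info('top'); np.savez('l5_top.npz',im=im,d=d)
a=cv2.imread('pics/l5.png'); b=cv2.resize(im[130:240,300:460],(400,275),interpolation=3); o=np.zeros((343,400,3),np.uint8); o[:275]=b
cv2.imwrite('pics/l5b.png',cv2.resize(np.hstack([a,o])[:, :],(800,229)))
for r in models.tip_of('top','unit_drawer0_handle')[:1]: print('handle',r)
hsv=cv2.cvtColor(np.load('l5_side.npz')['im'],cv2.COLOR_BGR2HSV); m=cv2.inRange(hsv,(20,110,70),(35,255,255))>0
z=np.load('l5_side.npz'); P,u,v=pts('side',z['d'],viewer.camera_info('side'),m); s=bot.read_state()
q=(np.linalg.norm(P-s['position'],axis=1)<.07); P=P[q]; print(q.sum())
if q.sum()>10: n=np.linalg.svd(P-P.mean(0))[2][2]; print(np.median(P,0).round(3),n.round(3))
E
```

```text
time_s: 15.48
position: [0.5848, -0.2052, 0.2311]
tcp_rot: [[-0.965, 0.016, 0.261], [0.015, 1.0, -0.004], [-0.261, -0.0, -0.965]]
force: [1.2, -0.0, -0.0]
opening: 0.68
grasp_force: 30.0
t 15.475 j [ -33.6   25.2   94.1   10.9   48.4 -129. ] p [ 0.5848 -0.2052  0.2311] F [ 1.2 -0.  -0. ] op 0.68 gf 29.999375212937593
[[-0.965, 0.016, 0.261], [0.015, 1.0, -0.004], [-0.261, -0.0, -0.965]]
crop origin 195 40
[-0.0, 0.0007, -0.0002] [-0.1, -0.2, 0.0]
handle {'xyz': [0.4538, -0.2065, 0.1153], 'p': 0.74}
76
[ 0.605 -0.194  0.243] [ 0.028 -0.013  1.   ]
```

View pics/l5b.png

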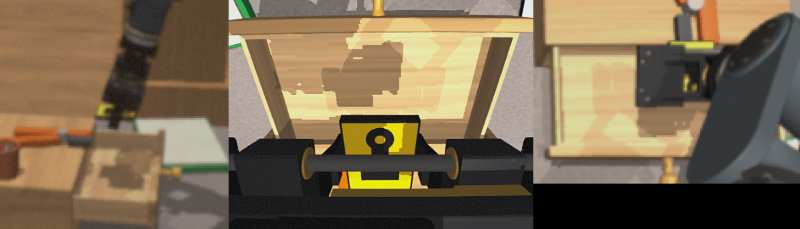

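The wrist view shows yellow up at (378,150) and the side data shows the plate level. But with this grip the fingertips reach about 16 mm below the plate, so releasing it in the drawer would drop it by that much. There is time to set it back on the stand, regrasp it shallowly with the tool vertical, and then lay it gently in the drawer.

```bash
python3 - <<'E'
from h import *
rows([T([.4937,.1904,.24],46,15.5),T([.4937,.1904,.075],46,15.5)])
E
```

```text
[0.0941, 0.3964, -0.0271] [-12.6, -0.2, -45.0]
[0.1378, 0.3968, 0.132] [-12.6, -0.2, -45.0]
```

```bash
python3 -m jog '[[0,0.094,0.396,-0.027,-12.6,-0.2,-45],[0,0.094,0.396,-0.027,-12.6,-0.2,-45],[0,0.094,0.396,-0.027,-12.6,-0.2,-45],[0,0.094,0.396,-0.027,-12.6,-0.2,-45],[0,0.094,0.396,-0.027,-12.6,-0.2,-45],[0,0.094,0.396,-0.027,-12.6,-0.2,-45],[0,0.094,0.396,-0.027,-12.6,-0.2,-45],[0,0.094,0.396,-0.027,-12.6,-0.2,-45],[0,0.138,0.397,0.132,-12.6,-0.2,-45],[0,0.138,0.397,0.132,-12.6,-0.2,-45],[0,0.138,0.397,0.132,-12.6,-0.2,-45],[0,0.138,0.397,0.132,-12.6,-0.2,-45],[0,0.138,0.397,0.132,-12.6,-0.2,-45]]'; python3 - <<'E'
from h import *
s=js(); print(s['tcp_rot'][:,2].round(3),Rt(226,-15.5)[:,2].round(3))
rows([T([.4937,.1904,.075],46,15.5),T([.4937,.1904,.040],46,15.5),T([.4937,.1904,.0345],46,15.5)])
E
```

```text
time_s: 17.3
position: [0.496, 0.1922, 0.0683]
tcp_rot: [[-0.67, -0.718, 0.188], [-0.692, 0.696, 0.193], [-0.269, -0.0, -0.963]]
force: [0.3, 0.6, -0.2]
opening: 0.681
grasp_force: 30.0
t 17.3 j [   3.1   36.4  113.4   30.2   21.3 -160.2] p [0.496  0.1922 0.0683] F [ 0.3  0.6 -0.2] op 0.681 gf 29.999359287321568
[ 0.188  0.193 -0.963] [ 0.186  0.192 -0.964]
[0.0009, 0.0004, 0.0007] [-0.1, 0.1, -0.1]
[0.0104, 0.0004, 0.0344] [-0.1, 0.1, -0.1]
[0.0119, 0.0004, 0.0397] [-0.1, 0.1, -0.1]
```

```bash
python3 - <<'E'
from h import *
rows([T([.4937,.1904,.040],43,15),T([.4937,.1904,.0355],43,15)])
E
```

```text
[0.0105, 0.0003, 0.0344] [0.7, 0.6, 2.8]
[0.0117, 0.0003, 0.0388] [0.7, 0.6, 2.8]
```

```bash
python3 -m jog '[[0,0.005,0,0.017,0.7,0.6,2.8],[0,0.0105,0,0.0344,0.7,0.6,2.8],[0,0.0117,0,0.0388,0.7,0.6,2.8],[0,0.0117,0,0.0388,0.7,0.6,2.8]]'; python3 - <<'E'
from h import *
s=js(); print(s['tcp_rot'][:,2].round(3),Rt(223,-15)[:,2].round(3))
rows([T([.4937,.1904,.0355],43,15),T([.4937,.1904,.0345],43,15)])
E
```

```text
time_s: 17.8
position: [0.4953, 0.1924, 0.0286]
tcp_rot: [[-0.706, -0.682, 0.189], [-0.659, 0.731, 0.177], [-0.259, 0.0, -0.966]]
force: [0.6, -0.9, -0.9]
opening: 0.683
grasp_force: 30.0
t 17.8 j [   3.8   41.2  114.    36.3   16.1 -163.4] p [0.4953 0.1924 0.0286] F [ 0.6 -0.9 -0.9] op 0.683 gf 29.99936705455184
[ 0.189  0.177 -0.966] [ 0.189  0.177 -0.966]
[0.0007, -0.0003, 0.0007] [0.0, -0.0, 0.0]
[0.0009, -0.0003, 0.0017] [0.0, -0.0, 0.0]
```

Not in contact yet, so I'll ease down 2.5 mm.

```bash
python3 -m jog '[[0,0.0005,0,0.0015,0,0,0.3],[0,0.0007,0,0.0025,0,0,0.3],[0,0.0007,0,0.0025,0,0,0.3]]' | grep -E 'pos|force'
```

```text
position: [0.4946, 0.1925, 0.0253]
force: [-0.7, -0.6, 1.5]
grasp_force: 30.0
```

```bash
python3 -m jog '[[0.8,0,0,0,0,0,0],[0.8,0,0,0,0,0,0],[1,0,0,0,0,0,0],[1,0,0,0,0,0,0]]' | grep -E 'pos|force|open'; python3 - <<'E'
from h import *
js()
rows([T([.4937,.1904,.11],43,15),T([.4965,.1933,.12],43,0)])
E
```

```text
position: [0.4941, 0.1925, 0.0248]
force: [0.5, 0.8, 0.2]
opening: 0.935
grasp_force: 0.0
t 18.675 j [   3.8   41.7  114.    36.7   15.8 -163.5] p [0.4941 0.1925 0.0248] F [0.5 0.8 0.2] op 0.935 gf 0.0
[-0.0201, -0.001, -0.0748] [0.1, -0.2, -0.3]
[-0.0245, -0.0007, -0.0837] [0.2, 14.8, -0.3]
```

```bash
python3 -m jog '[[1,-0.01,0,-0.037,0,0,0],[1,-0.02,-0.001,-0.075,0,0,0],[1,-0.0245,-0.001,-0.0837,0.2,14.8,0],[1,-0.0245,-0.001,-0.0837,0.2,14.8,0],[1,-0.0245,-0.001,-0.0837,0.2,14.8,0]]' | grep -E 'pos|force|open'; python3 look.py l6;  python3 - <<'E'
from h import *
wi=np.load('l6_wrist.npz'); info=dict(viewer.camera_info('wrist'));info['world_to_cam']=wi['w']; im=wi['im']
hsv=cv2.cvtColor(im,cv2.COLOR_BGR2HSV); m=(cv2.inRange(hsv,(22,120,120),(35,255,255))>0)
P,u,v=pts('wrist',wi['d'],info,m); q=(np.linalg.norm(P[:,:2]-[.4965,.1933],axis=1)<.06)&(P[:,2]>.025)&(P[:,2]<.05); P=P[q];u=u[q];v=v[q]
print(len(P),np.median(P,0).round(4),u.min(),u.max(),v.min(),v.max()); n=np.linalg.svd(P-P.mean(0))[2][2];print('n',n.round(3))
print(cv2.minAreaRect((P[:,:2]*1000).astype(np.float32)))
for c in('wrist',): print([(np.round(r['xyz'],4),round(r['p'],2)) for r in models.tip_of(c,'plate')])
E
```

```text
position: [0.4987, 0.1944, 0.1126]
force: [0.5, -1.0, -0.6]
opening: 1.0
grasp_force: 0.0
t 19.3 j [ 9.300e+00  3.360e+01  1.013e+02  1.000e-01  4.490e+01 -1.236e+02] p [0.4987 0.1944 0.1126] F [ 0.5 -1.  -0.6] op 1.0 gf 0.0
[[-0.733, -0.68, 0.004], [-0.68, 0.733, 0.001], [-0.004, -0.002, -1.0]]
crop origin 209 130
4834 [0.4902 0.1885 0.0386] 216 293 154 249
n [0.003 0.    1.   ]
((493.29400634765625, 190.8426513671875), (76.60840606689453, 56.8070068359375), 42.90843200683594)
[(array([0.4835, 0.0541, 0.0008]), 0.87), (array([0.3632, 0.1881, 0.011 ]), 0.72), (array([0.4925, 0.1934, 0.0329]), 0.65)]
```

View pics/l6.png

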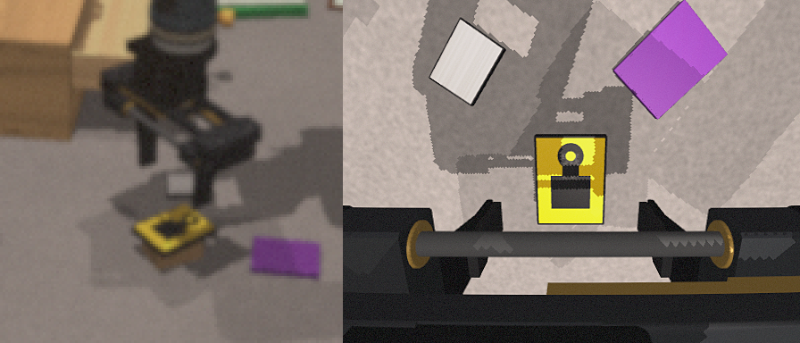

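The picture shows the plate on the stand, yellow up and level, at wrist (570,180) and side crop (173,228). Next is a shallow vertical regrasp at its centre.

```bash
python3 - <<'E'
from h import *
rows([((.4933,.1908,.0365),223,0)])
E
```

```text
[0.0026, -0.0005, 0.0748] [0.1, -0.1, -0.3]
```

```bash
python3 -m jog '[[1,0.0026,-0.0005,0.05,0,0,0],[1,0.0026,-0.0005,0.0748,0,0,0],[1,0.0026,-0.0005,0.0748,0,0,0],[0,0.0026,-0.0005,0.0748,0,0,0],[0,0.0026,-0.0005,0.0748,0,0,0],[0,0.0026,-0.0005,0.0748,0,0,0],[0,0.0026,-0.0005,0.0748,0,0,0],[0,0.0026,-0.0005,0.0748,0,0,0],[0,0.0026,-0.0005,0.0748,0,0,0],[0,0.0026,-0.0005,0.03,0,0,0],[0,0.0026,-0.0005,-0.02,0,0,0],[0,0.0026,-0.0005,-0.08,0,0,0]]'; python3 - <<'E'
from h import *
js()
rows([((.585,-.205,.2),180-.8,0),((.585,-.205,.125),180-.8,0)])
wi,d=viewer.capture('side'); info=viewer.camera_info('side'); hsv=cv2.cvtColor(wi,cv2.COLOR_BGR2HSV); m=cv2.inRange(hsv,(20,110,70),(35,255,255))>0
s=bot.read_state(); P,u,v=pts('side',d,info,m); q=(np.linalg.norm(P-s['position'],axis=1)<.06); P=P[q]; print(q.sum(),np.median(P,0).round(3) if q.any() else '', np.linalg.svd(P-P.mean(0))[2][2].round(3) if q.sum()>5 else '')
E
```

```text
time_s: 20.95
position: [0.4942, 0.1908, 0.1926]
tcp_rot: [[-0.735, -0.678, -0.003], [-0.678, 0.735, -0.001], [0.003, 0.001, -1.0]]
force: [1.0, 0.5, -0.2]
opening: 0.686
grasp_force: 30.0
t 20.95 j [   9.    26.2   98.1   -0.    55.9 -123.7] p [0.4942 0.1908 0.1926] F [ 1.   0.5 -0.2] op 0.686 gf 29.9996218085289
[0.2016, -0.3524, -0.0074] [0.0, -0.2, 43.5]
[0.2014, -0.3526, 0.0676] [0.0, -0.2, 43.5]
184 [0.508 0.202 0.193] [0.013 0.008 1.   ]
```

```bash
python3 -m jog '[[0,0.2016,-0.3524,-0.0074,0,-0.2,43.5],[0,0.2016,-0.3524,-0.0074,0,-0.2,43.5],[0,0.2016,-0.3524,-0.0074,0,-0.2,43.5],[0,0.2016,-0.3524,-0.0074,0,-0.2,43.5],[0,0.2016,-0.3524,-0.0074,0,-0.2,43.5],[0,0.2016,-0.3524,-0.0074,0,-0.2,43.5],[0,0.2016,-0.3524,-0.0074,0,-0.2,43.5],[0,0.2016,-0.3524,-0.0074,0,-0.2,43.5],[0,0.2015,-0.3526,0.0676,0,-0.2,43.5],[0,0.2015,-0.3526,0.0676,0,-0.2,43.5],[0,0.2015,-0.3526,0.0676,0,-0.2,43.5]]'; python3 - <<'E'
from h import *
s=js(); rows([((.585,-.205,.1),180-.8,0),((.585,-.205,.096),180-.8,0)])
E
```

```text
time_s: 22.38
position: [0.5854, -0.2034, 0.1238]
tcp_rot: [[-1.0, 0.013, 0.0], [0.013, 1.0, 0.003], [-0.0, 0.003, -1.0]]
force: [0.1, -0.2, -0.8]
opening: 0.687
grasp_force: 30.0
t 22.375 j [ -29.5   37.6   88.2    0.2   54.2 -118.9] p [ 0.5854 -0.2034  0.1238] F [ 0.1 -0.2 -0.8] op 0.687 gf 29.999739825725555
[0.0004, -0.0017, 0.0237] [0.2, 0.0, 0.1]
[0.0004, -0.0017, 0.0277] [0.2, 0.0, 0.1]
```

```bash
python3 -m jog '[[0,0,0,0.015,0,0,0],[0,0,0,0.024,0,0,0],[0,0,0,0.0275,0,0,0],[0,0,0,0.0275,0,0,0]]'
```

```text
time_s: 22.88
position: [0.5862, -0.2048, 0.097]
tcp_rot: [[-1.0, 0.014, 0.003], [0.014, 1.0, 0.001], [-0.003, 0.001, -1.0]]
force: [0.3, 0.4, -0.9]
opening: 0.684
grasp_force: 30.0
```

```bash
python3 -m jog '[[0,0,0,0.0015,0,0,0],[0,0,0,0.003,0,0,0],[0,0,0,0.003,0,0,0]]'
```

```text
time_s: 23.25
position: [0.5865, -0.205, 0.0945]
tcp_rot: [[-1.0, 0.014, 0.004], [0.014, 1.0, 0.001], [-0.004, 0.001, -1.0]]
force: [0.4, 0.3, 2.0]
opening: 0.685
grasp_force: 31.3
```

Contact at 2 N, fingertips on the floor. Now release, lift, back off in front of the pull and shut the fingers.

```bash
python3 -m jog '[[0.8,0,0,-0.001,0,0,0],[0.8,0,0,-0.001,0,0,0],[0.9,0,0,-0.001,0,0,0],[0.9,0,0,-0.03,0,0,0],[0.9,0,0,-0.085,0,0,0],[0.9,0,0,-0.14,0,0,0],[0,0.06,0,-0.14,0,0,0],[0,0.12,0,-0.14,0,0,0],[0,0.187,0,-0.14,0,0,0],[0,0.187,0,-0.14,0,0,0]]'; cat > c.py <<'E'
from h import *
js(); rows([((.400,-.206,.107),180-.8,0)])
info=viewer.camera_info('top'); im,d=viewer.capture('top'); cv2.imwrite('pics/m_top.png',im)
hsv=cv2.cvtColor(im,cv2.COLOR_BGR2HSV); m=cv2.inRange(hsv,(22,150,90),(35,255,255))>0
P,u,v=pts('top',d,info,m); q=(P[:,0]>.5)&(P[:,0]<.66)&(abs(P[:,1]+.205)<.08)&(P[:,2]<.11)&(P[:,2]>.086); P=P[q]; 
if len(P)>20: print(len(P),np.median(P,0).round(4),np.linalg.svd(P-P.mean(0))[2][2].round(3),cv2.minAreaRect((P[:,:2]*1000).astype(np.float32)))
for t in('unit_drawer0_handle',): print([(np.round(r['xyz'],4),round(r['p'],2)) for r in models.tip_of('top',t)])
E
python3 c.py
```

```text
time_s: 24.5
position: [0.3942, -0.2, 0.2329]
tcp_rot: [[-1.0, 0.017, -0.001], [0.017, 1.0, 0.005], [0.001, 0.005, -1.0]]
force: [0.7, -0.1, 0.4]
opening: 0.533
grasp_force: 0.0
t 24.5 j [ -41.6   16.3  107.2    0.2   56.8 -130.7] p [ 0.3942 -0.2     0.2329] F [ 0.7 -0.1  0.4] op 0.533 gf 0.0
[-0.0061, -0.0064, 0.1259] [0.3, -0.1, -0.2]
[(array([ 0.4568, -0.2052,  0.1138]), 0.73)]
```

```bash
python3 -m jog '[[0,-0.006,-0.006,0.06,0,0,0],[0,-0.006,-0.006,0.115,0,0,0],[0,-0.006,-0.006,0.126,0,0,0],[0,-0.006,-0.006,0.126,0,0,0]]'; python3 - <<'E'
from h import *
js()
for c in('side','wrist'):
    info=viewer.camera_info(c); im,d=viewer.capture(c); np.savez('n_%s.npz'%c,im=im,d=d)
    hsv=cv2.cvtColor(im,cv2.COLOR_BGR2HSV); m=cv2.inRange(hsv,(20,100,60),(35,255,255))>0
    P,u,v=pts(c,d,info,m); q=(P[:,0]>.52)&(P[:,0]<.645)&(abs(P[:,1]+.205)<.06)&(P[:,2]<.11)&(P[:,2]>.087); P=P[q]
    print(c,len(P)); 
    if len(P)>20: print(np.median(P,0).round(4),np.percentile(P,[2,98],0).round(3).tolist(),np.linalg.svd(P-P.mean(0))[2][2].round(3))
    print([(np.round(r['xyz'],3),round(r['p'],2)) for r in models.tip_of(c,'plate')],[(np.round(r['xyz'],3),round(r['p'],2)) for r in models.tip_of(c,'unit_drawer0_handle')])
E
```

```text
time_s: 25.1
position: [0.4063, -0.2087, 0.1073]
tcp_rot: [[-1.0, 0.014, 0.003], [0.014, 1.0, 0.001], [-0.003, 0.001, -1.0]]
force: [0.0, -0.1, 1.2]
opening: 0.029
grasp_force: 0.0
t 25.1 j [ -41.4   30.2  112.5    0.3   37.2 -130.8] p [ 0.4063 -0.2087  0.1073] F [ 0.  -0.1  1.2] op 0.029 gf 0.0
side 133
[ 0.5846 -0.2004  0.0894] [[0.548, -0.232, 0.087], [0.625, -0.174, 0.092]] [0.006 0.006 1.   ]
[(array([0.363, 0.192, 0.005]), 0.9), (array([ 0.582, -0.206,  0.086]), 0.66), (array([0.487, 0.058, 0.005]), 0.47)] [(array([ 0.452, -0.207,  0.112]), 0.72)]
wrist 0
[] [(array([ 0.452, -0.204,  0.112]), 0.49)]
```

The plate lies level, yellow up, in the drawer at (0.585,-0.203). Now I'll push the pull to shut the drawer, gently.

```bash
python3 -m jog '[[0,-0.012,0,0,0,0,0],[0,-0.02,0,0,0,0,0],[0,-0.028,0,0,0,0,0],[0,-0.038,0,0,0,0,0],[0,-0.05,0,0,0,0,0],[0,-0.062,0,0,0,0,0],[0,-0.074,0,0,0,0,0],[0,-0.086,0,0,0,0,0],[0,-0.098,0,0,0,0,0],[0,-0.11,0,0,0,0,0],[0,-0.122,0,0,0,0,0],[0,-0.132,0,0,0,0,0],[0,-0.142,0,0,0,0,0],[0,-0.148,0,0,0,0,0],[0,-0.15,0,0,0,0,0],[0,-0.15,0,0,0,0,0]]' | grep -E 'time|pos|force'; python3 - <<'E'
from h import *
for c in('side','top'):
    viewer.capture(c); print(c,[(np.round(r['xyz'],3),round(r['p'],2)) for r in models.tip_of(c,'unit_drawer0_handle')],[(np.round(r['xyz'],3),round(r['p'],2)) for r in models.tip_of(c,'unit')])
E
```

```text
time_s: 27.4
position: [0.5556, -0.2106, 0.1081]
force: [-0.0, -0.3, -0.5]
grasp_force: 0.0
side [(array([ 0.576, -0.207,  0.115]), 0.58)] []
top [] []
```

```bash
python3 -m jog '[[0,-0.005,0,0,0,0,0],[0,-0.01,0,0,0,0,0],[0,-0.014,0,0,0,0,0],[0,-0.018,0,0,0,0,0],[0,-0.018,0,0,0,0,0]]' | grep -E 'time|pos|force'
```

```text
time_s: 28.32
position: [0.574, -0.2108, 0.108]
force: [0.4, 0.1, 1.1]
grasp_force: 0.0
```

```bash
python3 -m jog '[[0,-0.002,0,0,0,0,0],[0,-0.004,0,0,0,0,0],[0,-0.004,0,0,0,0,0]]' | grep -E 'time|pos|force'
```

```text
time_s: 28.7
position: [0.5774, -0.2108, 0.108]
force: [0.2, -0.4, -0.5]
grasp_force: 0.1
```

```bash
python3 -m jog '[[0,-0.002,0,0,0,0,0],[0,-0.004,0,0,0,0,0],[0,-0.006,0,0,0,0,0],[0,-0.006,0,0,0,0,0]]' | grep -E 'time|pos|force'; python3 - <<'E'
from h import *
info=viewer.camera_info('side'); im,d=viewer.capture('side'); print([(np.round(r['xyz'],3),round(r['p'],2)) for r in models.tip_of('side','unit_drawer0_handle')])
cv2.imwrite('pics/p_side.png',im)
E
```

```text
time_s: 29.2
position: [0.5806, -0.2107, 0.1079]
force: [-7.2, -1.7, 4.4]
grasp_force: 3.5
[(array([ 0.601, -0.205,  0.112]), 0.57)]
```

```bash
python3 -m jog '[[0,-0.001,0,0,0,0,0],[0,-0.002,0,0,0,0,0],[0,-0.002,0,0,0,0,0]]' | grep -E 'time|pos|force'
```

```text
time_s: 29.68
position: [0.5807, -0.2107, 0.108]
force: [-10.9, -3.7, 7.4]
grasp_force: 5.6
```

The tool has stalled against the stop, so the drawer is shut. Backing off and checking.

```bash
python3 -m jog '[[0,0.01,0,0,0,0,0],[0,0.05,0,0,0,0,0],[0,0.1,0,0,0,0,0],[0,0.14,0,-0.05,0,0,0],[0,0.14,0,-0.11,0,0,0],[0,0.14,0.06,-0.12,0,0,0],[0,0.14,0.12,-0.12,0,0,0],[0,0.14,0.12,-0.12,0,0,0]]' | grep -E 'time|pos|force'; python3 - <<'E'
from h import *
ims=[]
for c in('top','side'):
    info=viewer.camera_info(c); im,d=viewer.capture(c); ims.append(cv2.resize(im,(400,300)))
    for t in('unit_drawer0_handle','caddy','cup1','applicator','unit'): print(c,t,[(np.round(r['xyz'],3).tolist(),round(r['p'],2)) for r in models.tip_of(c,t)])
    if c=='top':
        P,u,v=pts(c,d,info); q=(P[:,2]>.131)&(P[:,2]<.143)&(P[:,0]>.45)&(P[:,0]<.7)&(P[:,1]<0)&(P[:,1]>-.4); print('panel',q.sum(),np.percentile(P[q],[2,50,98],0).round(3).tolist())
cv2.imwrite('pics/final.png',np.hstack(ims))
E
```

```text
time_s: 30.68
position: [0.4458, -0.0851, 0.2281]
force: [-0.0, -0.0, 0.4]
grasp_force: 0.0
top unit_drawer0_handle [([0.603, -0.206, 0.111], 0.74)]
top caddy [([0.439, 0.501, -0.001], 0.97)]
top cup1 [([0.789, -0.073, 0.148], 0.83), ([0.729, 0.229, -0.003], 0.73)]
top applicator [([0.738, -0.246, 0.154], 0.84)]
top unit [([0.767, -0.209, -0.0], 0.56)]
panel 969 [[0.635, -0.379, 0.131], [0.642, -0.203, 0.136], [0.652, -0.033, 0.142]]
side unit_drawer0_handle [([0.599, -0.209, 0.111], 0.88)]
side caddy [([0.438, 0.498, -0.004], 0.78)]
side cup1 [([0.79, -0.074, 0.151], 0.79), ([0.733, 0.224, -0.0], 0.69)]
side applicator [([0.738, -0.246, 0.148], 0.95)]
side unit []
```

View pics/final.png

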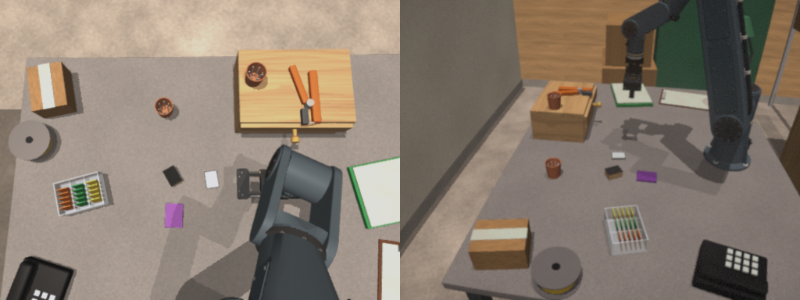

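The final picture shows the drawer shut, with the pull at (295,135) flush to the unit. The stand is empty at (172,176), and the bystanders and look-alikes are where they were.

```bash
python3 -c "
from rig import workorder
print(workorder.hand_in())"
```

```text
the job is handed in; nothing more can be done
None
```

The job is handed in at about 31 s: the lot plate was turned over, laid yellow side up in the drawer from about 4 mm up, and the drawer pushed shut to its stop, with the bystanders still in place; no verdict came back.

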